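Square up a wood specimen for sectioning

ROBOT

A 7-joint arm with a two-finger parallel gripper is mounted at the origin on the work surface. World frame = base frame: x ahead of the robot, y to its left, z up, the work surface at z = 0. Lengths are in m, angles in rad, forces in N, time in s.
With the tool pointing down it reaches from about 0.425 to 0.925 m from the base axis. Payload 6.8 kg.
Tool frame: the origin (TCP) lies midway between the tips of the shut fingers; the grasp point (between the pads) lies 19 mm behind it (bot.pinch_z is the distance from the TCP to the grasp point, in m); z points along the fingers, y is the line along which they close (so a half turn about z gives the same grasp; the last joint's range is limited). The gripper opens to 85 mm and grips with 20 to 120 N. Pads are 22 mm wide; open, the fingers measure 114 mm over their backs; the gripper's body (76 mm by 85 mm) begins 54 mm behind the grasp point. The pads swing forward as they close: fully open they stand 13 mm farther back than shut.
Start: joints at [-1.423, 0.477, 0.022, 1.555, -0.011, 1.109, -0.083], TCP at [0.171, 0.653, 0.231] pointing down, gripper open.
Joint ranges: [-2.96, 2.96], [-0.34, 2.1], [-1.41, 1.46], [0.24, 2.44], [-1.37, 4.51], [0.17, 1.92], [-2.96, 2.96]. Speed limits (rad/s): [2.39, 2.39, 3.14, 3.14, 3.14, 3.14, 3.14].

INTERFACE

Orientations are given as a unit quaternion [w, x, y, z].
In Python, from station import bot, imaging gives the robot as it stands. The module is installed in compiled form; this text tells all that it offers.
- The arm moves only by the tool carry_out, never from a script. Its argument "targets" is a list of rows, each a list of 5 numbers: the shift along the tool's x, y, z in cm, then the turn about the tool's z in degrees, then the opening, from -1 (shut) to 1 (fully open). In form: [[x, y, z, yaw, gripper], ...]. A call has 1 to 12 rows; each row shifts and turns the commanded pose from where the row before left it, along the tool's axes as they then stand; what a row does not reach is not made up. A row lasts 1/10 s, in which the tool goes at most 50 mm and 8.59 degrees, less where a joint would pass 70% of its speed; a pose out of reach is approached as far as the arm can. A call is refused whole if a number of a shift passes 5 or a number of a turn 8.59, either way. A call with a gripper value outside its range is refused whole. The fingers move at their own pace and stop on an object; "force" is the grip in N (left out, the last holds). Time passes only in rows, so rows that do not move let the fingers close. It gives the time, the measured TCP pose, the force, the opening and the grip force at its end, in the units of the state.
- bot.get_obs(): the state, without advancing time (a new reading comes with each control period).
- imaging.read_camera(name): name is "side" or "top"; returns the picture (420x560x3 uint8, red, green, blue); there is no depth.
- imaging.calibration(name): a dict with "fx", "fy", "cx", "cy" (pixels), "extrinsics" (4x4, takes a point from world to camera coordinates). Camera axes: x right, y up, looking along -z (the intrinsics and any distortion apply to the point x, -y, -z); pixel columns grow to the right and rows downward; lengths in m; the calibration is good to about 2 mm. A picture is of the moment at which its call begins. calibration takes no time and is no camera call.
- bot.hand_in(): hands the job in; it is judged then, once.
The state is a dict: "t": time; "q": joint angles; "joint_vel": joint speeds; "joint_torque": joint torques, N m; "eef_pos": TCP position; "tool_rot": TCP orientation; "contact_force": force on the tool from outside, world axes, zero at the start; "torque": the same for the moment, N m; "gripper_width": opening from 0.0 (shut) to 1.0 (fully open); "grasp_force": force on a finger pad.
Only numpy, scipy, OpenCV 4.12 (cv2) and the standard library are available. Lean on these libraries where they do the work, as an engineer would, in place of code of your own. Each camera call takes 0.05 s, during which the arm holds its last target. There are 200 camera calls.

TASK

Set the try square ready for scribing a section line on the wooden specimen: stand its blue stock flat on the bench and flush against the specimen's front face (the long side nearest the robot), blade lying out over the specimen, with the blade's graduated outer edge along the red line. Let go and leave it there; leave the bottle, slide box and dish where they are.

Things in the scene. Friction and masses are not known exactly. Their poses are not given: they have to be found in the camera images.
- square: loose try square, 0.25-0.5 kg, L-shaped from above, stands on its stock. Blue stock 28 (x) x 130 (y) x 30 high; steel blade 34 wide, at height 30-33, on the stock's +y end, runs along +x to 114 from the origin (100 past the stock's face), graduated along its outer (+y) edge; black grip rib on the stock, 16 thick (x), 60 long (y -40 to +20), height 30-58. Origin: centre of stock underside; z up
- square_grip (a point): point inside the square's grip rib to pinch, at (0, -10, 45) mm in the square's frame
- square_heel (a point): lower corner of the stock's working face (the +x face, below the blade) at the blade end, (14, 65, 0) mm in the square's frame
- square_toe (a point): lower corner of the same working face at the other end, (14, -65, 0) mm in the square's frame
- square_edge (a point): point on the underside of the blade's graduated outer edge, halfway along its overhang, (54, 65, 30) mm in the square's frame; that edge runs along the square's x, level with the stock's end
- block: light wooden specimen, 80 (x) x 200 (y) x 26 high, fixed to the bench between two low aluminium end stops (20 high, 22 wide, at its two short ends, set back 20 mm from the front face). The blade passes 4 mm above it. Origin: centre of its underside; front face: the -x long face; z up
- block_face (a point): middle of the lower edge of the specimen's front face, (-40, 0, 0) mm in the block's frame; same axes as the block: x points into the wood, y along the face
- mark: red line, 4 wide, drawn right across the specimen's top along the block's x, 10 to 65 mm to the +y side of its middle. Origin: middle of the line, on the block's top; its axes are the block's
- bottle: bystander: brown bottle with white cap, 60 across, 130 high; origin at the centre of its underside
- slidebox: bystander: grey slide box with a white band 70 x 170 x 32 high; origin at the centre of its underside
- dish: bystander: white dish 90 across, 22 high; origin at the centre of its underside
Mind the look-alikes: they are no part of the job. What is shaped like the square but green is not meant.

How it is judged:
By the outcome, as a careful person would: the job done as asked, in the order asked, and still so for the second after the job is handed in, with the robot touching nothing.
It also fails if it takes over 45 s, if anything falls off the work surface, if the arm or the gripper's body presses on something with over 40 N, if the wrist force passes 120 N, or if a joint passes its speed limit or range.

## Working session

There is one attempt and no reset: what is moved stays moved. The work goes in short steps, Python scripts to look and compute and a tool call to move; the robot and the scene stay as the last step left them, time stands still between calls to the robot, and variables do not carry over. Pictures are saved under pics/ and viewed, at most 10 in all, crops included, and the job is handed in when it is done.

Besides the shell and the picture viewer there is one more tool, called after "Emit:" by a JSON object that holds its "api" and its "payload", one argument or row to a line. carry_out: Moves the arm, as the interface text tells. Its arguments: {"type":"object","properties":{"targets":{"type":"array"},"force":{"type":"number"}},"required":["targets"]}

```bash
mkdir -p pics
python3 - <<'E'
from station import bot, imaging
import cv2, numpy as np
for n in ("top","side"):
    im=imaging.read_camera(n); np.save(f"pics/{n}.npy",im); cv2.imwrite(f"pics/{n}1.png",im[:,:,::-1])
    c=imaging.calibration(n); print(n,c)
o=bot.get_obs(); print(o['t'],o['eef_pos'],o['tool_rot'],o['gripper_width'])
E
```

```text
top {'fx': 439.2593517167952, 'fy': 439.2593517167952, 'cx': 280.6972608914855, 'cy': 216.79337362918744, 'extrinsics': array([[ 0.01872962, -0.99963166,  0.01964025, -0.04045472],
       [ 0.9946767 ,  0.0206204 ,  0.10096066, -0.55176404],
       [-0.10132846,  0.01764475,  0.99469654, -0.98764007],
       [ 0.        ,  0.        ,  0.        ,  1.        ]])}
side {'fx': 402.0691762059236, 'fy': 402.0691762059236, 'cx': 284.34940260999036, 'cy': 209.8887361691261, 'extrinsics': array([[-0.74375197, -0.66795507,  0.02586552,  0.41338102],
       [ 0.35572009, -0.36273215,  0.86132956, -0.27936377],
       [-0.56594719,  0.64981644,  0.50738779, -0.40711736],
       [ 0.        ,  0.        ,  0.        ,  1.        ]])}
0.1 [0.17066407 0.65252385 0.23043383] [-4.26741069e-05  1.27535148e-01  9.91833720e-01 -8.10491495e-04] 0.9966421602557519
```

View pics/top1.png

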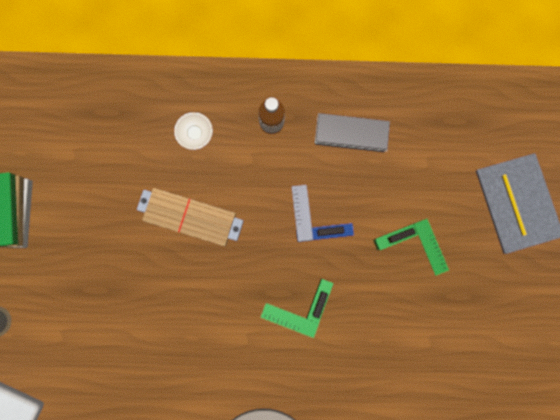

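View pics/side1.png

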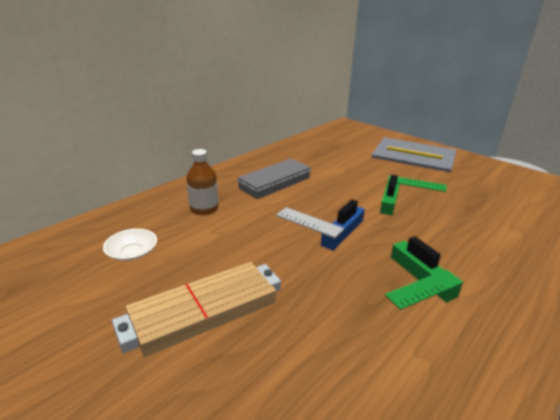

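The top view shows the blue square near (331,231) with its blade up to (300,186). The block is at (188,216) with the red line near (185,215). Green decoys are at (300,310) and (415,245). The square is already roughly in the right orientation.

```bash
cat > h.py <<'E'
import numpy as np, cv2
from station import bot, imaging
def ray(n,uv,z):
    c=imaging.calibration(n);E=c['extrinsics'];R,t=E[:3,:3],E[:3,3]
    uv=np.atleast_2d(np.asarray(uv,float))
    d=np.c_[(uv[:,0]-c['cx'])/c['fx'],-(uv[:,1]-c['cy'])/c['fy'],-np.ones(len(uv))]@R
    o=-R.T@t
    return o+d*((z-o[2])/d[:,2])[:,None]
def proj(n,p):
    c=imaging.calibration(n);E=c['extrinsics'];q=np.atleast_2d(p)@E[:3,:3].T+E[:3,3]
    return np.c_[c['cx']-c['fx']*q[:,0]/q[:,2],c['cy']+c['fy']*q[:,1]/q[:,2]]
def biggest(m):
    n,l,s,_=cv2.connectedComponentsWithStats(m.astype(np.uint8));return l==1+np.argmax(s[1:,4])
def rect(n,m,z):   # min-area rectangle of a mask on plane z: centre, sides, long-axis angle (deg)
    k,_=cv2.findContours(m.astype(np.uint8),cv2.RETR_EXTERNAL,cv2.CHAIN_APPROX_NONE)
    k=max(k,key=cv2.contourArea).reshape(-1,2)
    P=ray(n,k,z)[:,:2]
    b=cv2.boxPoints(cv2.minAreaRect((P*1000).astype(np.float32)))
    e=b[1]-b[0],b[2]-b[1];L=max(e,key=np.linalg.norm)
    return b.mean(0),sorted(np.linalg.norm(x) for x in e),np.degrees(np.arctan2(L[1],L[0]))%180,b
def masks(im):
    h=cv2.cvtColor(im,cv2.COLOR_RGB2HSV).astype(int);H,S,V=h[...,0],h[...,1],h[...,2]
    return dict(blue=(H>105)&(H<130)&(S>120)&(V>60),red=((H<6)|(H>174))&(S>150)&(V>120),
      wood=(H>8)&(H<25)&(V>165)&(S<190))
E
python3 - <<'E'
from h import *
np.set_printoptions(precision=1,suppress=True)
for n in("top","side"):
    im=np.load(f"pics/{n}.npy");M=masks(im)
    m=M['blue']
    for k,z in(("blue",.03),("red",.026),("wood",.026)):
        mm=M[k]|(M['red'] if k=="wood" else False)
        mm=biggest(cv2.morphologyEx(mm.astype(np.uint8),cv2.MORPH_CLOSE,np.ones((3,3))))
        c,s,a,b=rect(n,mm,z);p=ray(n,np.argwhere(mm)[:,::-1],z)[:,:2].mean(0)*1000
        w,v=np.linalg.eigh(np.cov(ray(n,np.argwhere(mm)[:,::-1],z)[:,:2].T));v=v[:,1]
        print(n,k,mm.sum(),c,np.array(s),"ang",round(a,1),"mean",p,"pca",round(np.degrees(np.arctan2(v[1],v[0]))%180,1))
im=np.load("pics/top.npy")
a=cv2.resize(im[175:260,130:250],None,fx=6,fy=6,interpolation=cv2.INTER_CUBIC)[:,:400*2]
cv2.imwrite("pics/cropA.png",a[:,:,::-1])
b=cv2.resize(im[175:260,270:380],None,fx=6,fy=6,interpolation=cv2.INTER_CUBIC)
cv2.imwrite("pics/cropB.png",b[:,:,::-1])
print(a.shape,b.shape)
E
```

```text
top blue 236 [ 521.3 -149.2] [24.2 90.7] ang 97.5 mean [ 520.6 -152.4] pca 97.8
top red 3 [575.6 187.8] [0.  4.7] ang 2.3 mean [575.6 187.8] pca 2.3
top wood 3061 [549.4 183.3] [ 84.5 203.1] ang 74.0 mean [549.7 184.1] pca 73.7
side blue 476 [ 511.9 -116.8] [ 37.3 157.5] ang 97.7 mean [ 505.3 -109. ] pca 98.9
side red 53 [554.5 194. ] [ 2.5 74.1] ang 163.6 mean [550.6 195.3] pca 164.0
side wood 10867 [ 292.2 -250.3] [155.9 929.7] ang 96.4 mean [285.4 -90.5] pca 91.5
(510, 720, 3) (510, 660, 3)
```

View pics/cropA.png

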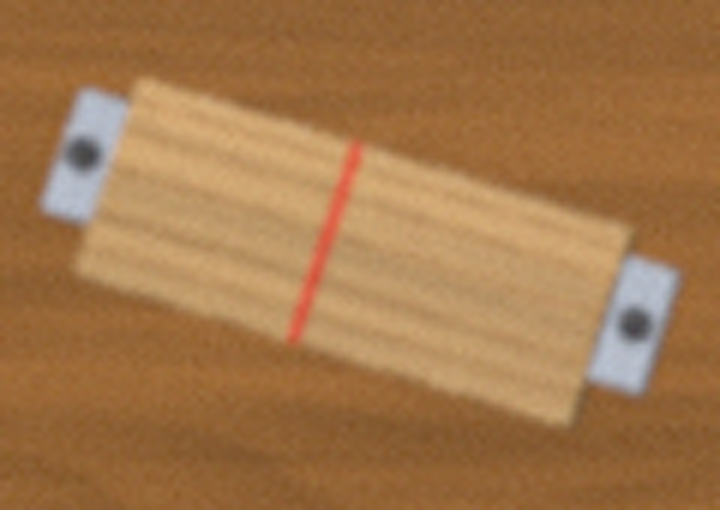

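View pics/cropB.png

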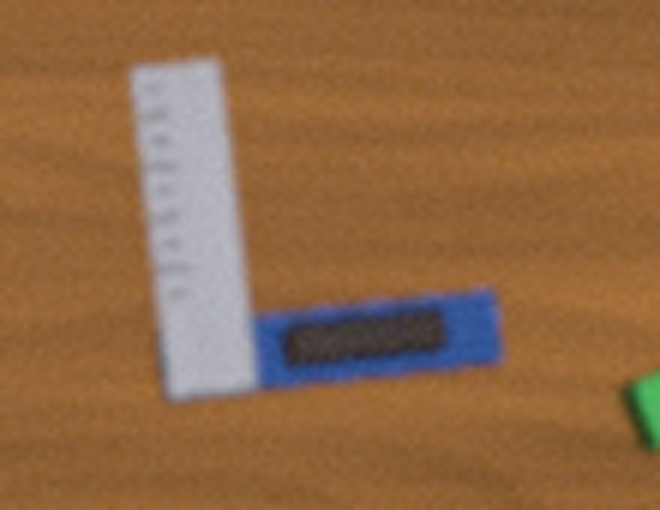

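The crops show the block's corners and red line, with line ends at about (189.5,199) and (179,232). They also show the square's blade, its stock and its dark rib, with the rib centre at about (330.4,230.8).

```bash
cat >> h.py <<'E'
def more(im):
    h=cv2.cvtColor(im,cv2.COLOR_RGB2HSV).astype(int);H,S,V=h[...,0],h[...,1],h[...,2]
    return dict(rib=V<75,blade=(S<60)&(V>130),red=((H<7)|(H>172))&(S>140)&(V>120))
def win(m,c0,c1,r0,r1):
    o=np.zeros(m.shape,np.uint8);o[r0:r1,c0:c1]=m[r0:r1,c0:c1];return biggest(o)
def report(n,k,mm,z):
    P=ray(n,np.argwhere(mm)[:,::-1],z)[:,:2]*1000
    w,v=np.linalg.eigh(np.cov(P.T));v=v[:,1]
    c,s,a,b=rect(n,mm,z)
    print(n,k,mm.sum(),"rect",c.round(1),np.round(s,1),round(a,1),"mean",P.mean(0).round(1),"pca",round(np.degrees(np.arctan2(v[1],v[0]))%180,1))
E
python3 - <<'E'
from h import *
im=np.load("pics/top.npy");M=more(im);W=masks(im)
report("top","rib",win(M['rib'],312,350,222,242),.057)
report("top","blade",win(M['blade'],285,318,175,250),.033)
r=win(M['red'],170,200,190,240);report("top","red",r,.026)
im=np.load("pics/side.npy");M=more(im)
report("side","blade",win(M['blade'],270,345,200,240),.033)
report("side","red",win(M['red'],180,215,275,325),.026)
sw=masks(im)['wood']|M['red']
report("side","wood",win(sw,120,285,260,345),.026)
print("pred side rib",proj("side",[[.52,-.15,.058]]), [ (ray("side",[u],.058)[0]*1000).round(1) for u in ((347,205),)])
E
```

```text
top rib 147 rect [ 520.  -141.3] [13.1 57.3] 97.5 mean [ 520.2 -141.3] pca 97.7
top blade 855 rect [562.4 -78.2] [ 36.3 129.6] 7.4 mean [562.1 -78.3] pca 7.4
top red 39 rect [552.6 194.4] [ 2.9 72.9] 164.0 mean [550.5 194.8] pca 163.7
side blade 715 rect [566.2 -79. ] [ 39.1 128.9] 8.5 mean [563.3 -78.7] pca 7.9
side red 74 rect [555.  193.8] [ 3.  78.7] 164.0 mean [552.  194.9] pca 164.1
side wood 5951 rect [560.8 166.3] [107.9 232.9] 73.9 mean [554.8 186.8] pca 77.5
pred side rib [[351.40333115 204.6750478 ]] [array([ 525.4, -143. ,   58. ])]
```

Emit:
{"api": "carry_out", "payload": {
  "targets": [
    [0,0,0,8.48,1],
    [0,0,0,8.48,1],
    [0,0,0,8.48,1],
    [0,0,0,8.48,1],
    [0,0,0,8.48,1],
    [0,0,0,8.48,1],
    [0,0,0,8.48,1],
    [0,0,0,8.48,1],
    [-3.4,2.9,0,0,1],
    [-3.4,2.9,0,0,1],
    [-3.4,2.9,0,0,1],
    [-3.4,2.9,0,0,1]
  ],
  "force": 40
}}

```text
t: 1.3
eef_pos: [0.3045, 0.5318, 0.2309]
tool_rot: [0.0, 0.659, 0.752, -0.0]
contact_force: [0.9, 0.9, -0.1]
gripper_width: 1.004
grasp_force: 0.0
```

Emit:
{"api": "carry_out", "payload": {
  "targets": [
    [-3.4,2.9,0,0,1],
    [-3.4,2.9,0,0,1],
    [-3.4,2.9,0,0,1],
    [-3.4,2.9,0,0,1],
    [-3.4,2.9,0,0,1],
    [-3.4,2.9,0,0,1],
    [-4.5,-0.4,0,0,1],
    [-4.5,-0.4,0,0,1],
    [-4.5,-0.4,0,0,1],
    [-4.5,-0.4,0,0,1],
    [-4.5,-0.4,0,0,1],
    [-4.5,-0.4,0,0,1]
  ]
}}

```text
t: 2.5
eef_pos: [0.5137, 0.0812, 0.2311]
tool_rot: [-0.0, 0.659, 0.752, -0.0]
contact_force: [0.8, -0.3, -0.2]
gripper_width: 0.998
grasp_force: 0.0
```

Emit:
{"api": "carry_out", "payload": {
  "targets": [
    [-4.5,-0.4,0,0,1],
    [-4.5,-0.4,0,0,1],
    [-4.5,-0.4,0,0,1],
    [-4.5,-0.4,0,0,1],
    [0,0,0,0,1],
    [0,0,0,0,1],
    [0,0,0,0,1]
  ]
}}

```text
t: 3.2
eef_pos: [0.5217, -0.0962, 0.231]
tool_rot: [-0.0, 0.659, 0.752, 0.0]
contact_force: [0.8, 0.3, -0.4]
gripper_width: 1.0
grasp_force: 0.0
```

Emit:
{"api": "carry_out", "payload": {
  "targets": [
    [-4.5,-0.75,0,0,1],
    [0,0,4,0,0.3],
    [0,0,4,0,0.3],
    [0,0,4,0,0.3],
    [0,0,3,0,0.3],
    [0,0,2,0,0.3],
    [0,0,1.5,0,0.3],
    [0,0,0.7,0,0.3],
    [0,0,0,0,0.3],
    [0,0,0,0,0.3]
  ]
}}

```text
t: 4.2
eef_pos: [0.521, -0.143, 0.0401]
tool_rot: [0.0, 0.659, 0.752, 0.0]
contact_force: [0.4, -0.3, 0.3]
gripper_width: 0.655
grasp_force: 0.0
```

Run:
```python
from h import *
im=imaging.read_camera("side");cv2.imwrite("pics/s2.png",cv2.resize(im[120:300,230:460],None,fx=3,fy=3)[:,:,::-1])
o=bot.get_obs();print(o['eef_pos'],o['contact_force'],o['gripper_width'])
```

```text
[ 0.52109688 -0.14313886  0.04026622] [-0.28272571  1.13348959 -0.93546864] 0.6532352004401201
```

View pics/s2.png

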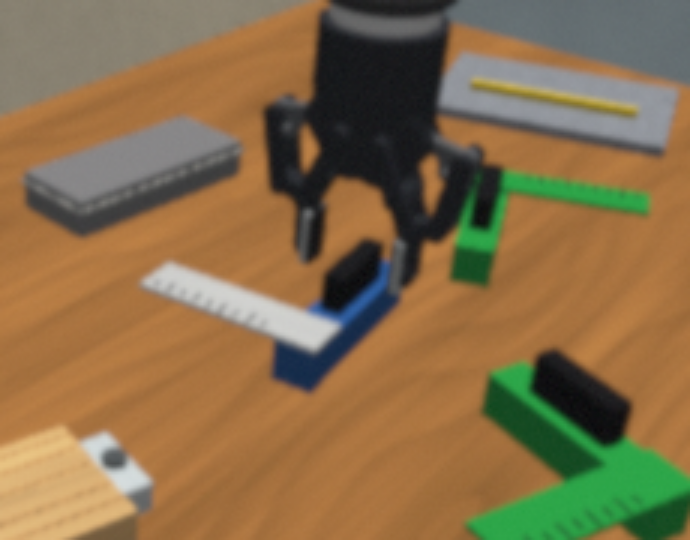

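The open fingers straddle the black rib, with the pads at about (310,230) and (400,265) in the crop and the blade pointing left. I'll descend and pinch.

Emit:
{"api": "carry_out", "payload": {
  "targets": [
    [0,0,0.5,0,0.3],
    [0,0,0,0,-1],
    [0,0,0,0,-1],
    [0,0,0,0,-1],
    [0,0,0,0,-1],
    [0,0,0,0,-1],
    [0,0,0,0,-1],
    [0,0,0,0,-1],
    [0,0,0,0,-1]
  ],
  "force": 60
}}

```text
t: 5.15
eef_pos: [0.5207, -0.1432, 0.0346]
tool_rot: [0.0, 0.659, 0.752, 0.0]
contact_force: [0.4, 0.5, 5.8]
gripper_width: 0.175
grasp_force: 60.5
```

Emit:
{"api": "carry_out", "payload": {
  "targets": [
    [0,0,-1,0,-1],
    [0,0,-2.5,0,-1],
    [0,0,-2.5,0,-1],
    [0,0,0,7.87,-1],
    [0,0,0,7.87,-1],
    [0,0,0,7.87,-1],
    [2,-1,0,0,-1],
    [3.5,-1.7,0,0,-1],
    [3.5,-1.7,0,0,-1],
    [3.5,-1.7,0,0,-1],
    [3.5,-1.7,0,0,-1],
    [3.5,-1.7,0,0,-1]
  ]
}}

```text
t: 6.35
eef_pos: [0.4816, 0.0718, 0.0941]
tool_rot: [-0.0, 0.799, 0.601, -0.001]
contact_force: [0.6, 0.3, -3.8]
gripper_width: 0.176
grasp_force: 59.4
```

Emit:
{"api": "carry_out", "payload": {
  "targets": [
    [3.5,-1.7,0,0,-1],
    [2.1,-1.2,0,0,-1],
    [0.7,-0.4,0,0,-1],
    [0,0,0,0,-1],
    [0,0,0,0,-1],
    [0,0,0,0,-1],
    [0,0,0,0,-1]
  ]
}}

```text
t: 7.05
eef_pos: [0.4691, 0.1388, 0.0944]
tool_rot: [0.0, 0.8, 0.6, -0.0]
contact_force: [-0.3, -0.2, -4.3]
gripper_width: 0.176
grasp_force: 59.3
```

Run:
```python
from h import *
o=bot.get_obs();print(o['eef_pos'],o['tool_rot'],o['contact_force'],o['gripper_width'],o['t'])
s=imaging.read_camera("side");t=imaging.read_camera("top");np.save("pics/side2.npy",s);np.save("pics/top2.npy",t)
c=np.vstack([cv2.resize(s[200:380,90:370],None,fx=2,fy=2)[:300],cv2.resize(t[150:300,110:390],None,fx=2,fy=2)])
cv2.imwrite("pics/c3.png",c[:,:,::-1])
```

```text
[0.46906478 0.1388281  0.09437632] [ 1.27265433e-04  7.99929930e-01  6.00093396e-01 -8.63279722e-05] [-0.31351295 -0.22948357 -4.31019156] 0.17589539024894044 7.05
```

View pics/c3.png

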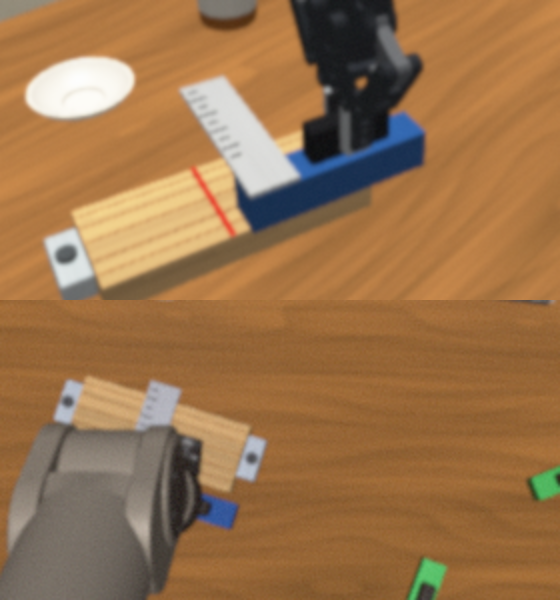

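The square is held level above the block, blade edge parallel to the red line. I'll lower it to about 1–2 mm above the bench and measure.

Emit:
{"api": "carry_out", "payload": {
  "targets": [
    [0,0,2,0,-1],
    [0,0,2,0,-1],
    [0,0,1.2,0,-1],
    [0,0,0.6,0,-1],
    [0,0,0,0,-1],
    [0,0,0,0,-1],
    [0,0,0,0,-1]
  ]
}}

```text
t: 7.85
eef_pos: [0.4694, 0.1404, 0.0369]
tool_rot: [0.0, 0.799, 0.601, 0.001]
contact_force: [0.0, 0.9, -4.0]
gripper_width: 0.178
grasp_force: 59.3
```

Run:
```python
from h import *
o=bot.get_obs();print(o['eef_pos'],o['tool_rot'],o['contact_force'],o['t'])
s=imaging.read_camera("side");t=imaging.read_camera("top");np.save("pics/side3.npy",s);np.save("pics/top3.npy",t)
c=np.vstack([cv2.resize(s[230:355,100:300],None,fx=4,fy=4,interpolation=cv2.INTER_CUBIC)[:300],cv2.resize(t[180:255,130:255],None,fx=4,fy=4,interpolation=cv2.INTER_CUBIC)[:, :800].copy() if 0 else np.pad(cv2.resize(t[180:255,130:255],None,fx=4,fy=4,interpolation=cv2.INTER_CUBIC),((0,0),(0,300),(0,0)))])
cv2.imwrite("pics/c4.png",c[:,:,::-1]);print(c.shape)
```

```text
[0.46941989 0.14041734 0.03694723] [1.12740763e-04 7.99214135e-01 6.01046037e-01 6.45001979e-04] [ 0.03641362  0.85293553 -4.03069583] 7.85
(600, 800, 3)
```

View pics/c4.png

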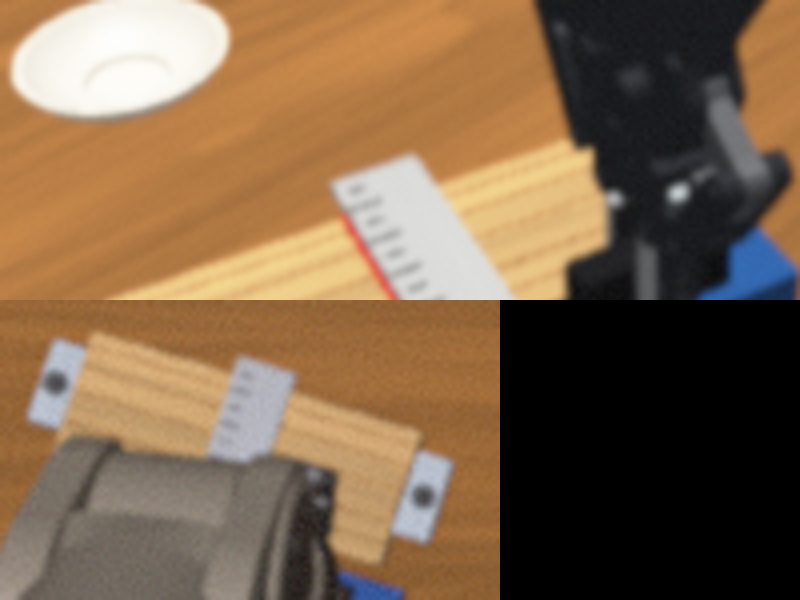

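```bash
cat >> h.py <<'E'
YAW=np.radians(-16.15);EX=np.array([np.cos(YAW),np.sin(YAW)]);EY=np.array([-EX[1],EX[0]])
def up(im,k=8): return cv2.resize(im,None,fx=k,fy=k,interpolation=cv2.INTER_CUBIC)
def pts(m,k=8):
    c,_=cv2.findContours(m.astype(np.uint8),cv2.RETR_LIST,cv2.CHAIN_APPROX_NONE)
    return (np.vstack([x.reshape(-1,2) for x in c])+.5)/k-.5
def fit(n,p,z,xr,yr,tag):  # fit line in block-aligned axes (mm): y at mid of range, slope deg
    P=ray(n,p,z)[:,:2]*1000;a,b=P@EX,P@EY
    s=(a>xr[0])&(a<xr[1])&(b>yr[0])&(b<yr[1]);q=np.c_[a,b][s].astype(np.float32)
    if xr[1]-xr[0]<yr[1]-yr[0]: q=q[:,::-1].copy()
    vx,vy,x0,y0=cv2.fitLine(q,cv2.DIST_HUBER,0,.01,.01).ravel();m=vy/vx
    mid=np.mean(xr if xr[1]-xr[0]>=yr[1]-yr[0] else yr)
    print(tag,n,len(q),"at",round(mid),":",round(float(y0+m*(mid-x0)),2),"slope",round(float(np.degrees(np.arctan(m))),2))
E
python3 - <<'E'
from h import *
for n in("top","side"):
    im=up(np.load(f"pics/{n}.npy"));M=more(im)
    h=cv2.cvtColor(im,cv2.COLOR_RGB2HSV).astype(int)
    G=im[...,1].astype(int);red=(im[...,0]-G)>(105 if n=="top" else 110)
    p=pts(red)
    for lo,hi in((337,340.3),(340.3,344)): fit(n,p,.026,(445,505),(lo,hi),"red side")
    red_all=np.argwhere(red[::2,::2])[:,::-1]*2
    P=ray(n,(red_all+.5)/8-.5,.026)[:,:2]*1000;a,b=P@EX,P@EY;s=(a>440)&(a<515)&(abs(b-340)<6)
    print(n,"red mean ey",b[s].mean().round(2),"polyfit",np.polyfit(a[s]-477,b[s],1).round(3),"ex range",np.percentile(a[s],[0,100]).round(1))
    im=up(np.load(f"pics/{n}3.npy"));h=cv2.cvtColor(im,cv2.COLOR_RGB2HSV).astype(int)
    p=pts((h[...,1]<75)&(h[...,2]>120))
    for z in (.0353,.0323): fit(n,p,z,(480,515),(330,350),f"blade edge z{z}")
    # wood front edge (initial picture)
    im=up(np.load(f"pics/{n}.npy"));h=cv2.cvtColor(im,cv2.COLOR_RGB2HSV).astype(int)
    p=pts(h[...,2]>(175 if n=="side" else 160))
    fit(n,p,.026,(430,446),(250,330),"front edge")
E
```

```text
red side top 198 at 475 : 338.87 slope -0.12
red side top 197 at 475 : 341.84 slope 0.1
top red mean ey 340.34 polyfit [-1.00000e-03  3.40341e+02] ex range [440.1 514.7]
blade edge z0.0353 top 116 at 498 : 342.58 slope 0.06
blade edge z0.0323 top 115 at 498 : 343.27 slope 0.16
front edge top 265 at 290 : 435.85 slope -0.4
red side side 202 at 475 : 339.18 slope 0.33
red side side 203 at 475 : 342.21 slope 0.06
side red mean ey 340.68 polyfit [3.00000e-03 3.40685e+02] ex range [440.1 514.9]
blade edge z0.0353 side 112 at 498 : 342.58 slope 0.3
blade edge z0.0323 side 111 at 498 : 341.6 slope 0.1
front edge side 402 at 290 : 439.02 slope -0.06
```

Emit:
{"api": "carry_out", "payload": {
  "targets": [
    [-0.16,0.5,0,0,-1],
    [0,0.4,0,0,-1],
    [0,0,0.15,0,-1],
    [0,0,0,0,-1],
    [0,0,0,0,-1]
  ]
}}

```text
t: 8.45
eef_pos: [0.477, 0.1362, 0.0347]
tool_rot: [-0.0, 0.799, 0.601, -0.0]
contact_force: [-0.8, -1.1, -3.4]
gripper_width: 0.172
grasp_force: 59.4
```

Emit:
{"api": "carry_out", "payload": {
  "targets": [
    [0,0.1,0,0,-1],
    [0,0,0,0,-1],
    [0,0,0,0,-1]
  ]
}}

```text
t: 8.75
eef_pos: [0.478, 0.1359, 0.0348]
tool_rot: [-0.0, 0.799, 0.601, -0.0]
contact_force: [-0.0, 0.3, -4.3]
gripper_width: 0.171
grasp_force: 59.3
```

Emit:
{"api": "carry_out", "payload": {
  "targets": [
    [0,0.1,0,0,-1],
    [0,0,0,0,-1],
    [0,0,0,0,-1]
  ]
}}

```text
t: 9.05
eef_pos: [0.4785, 0.1358, 0.0347]
tool_rot: [-0.0, 0.799, 0.601, -0.0]
contact_force: [-1.3, 1.4, -3.6]
gripper_width: 0.172
grasp_force: 59.4
```

Emit:
{"api": "carry_out", "payload": {
  "targets": [
    [0,0.1,0,0,-1],
    [0,0,0,0,-1],
    [0,0,0,0,-1]
  ]
}}

```text
t: 9.35
eef_pos: [0.4786, 0.1357, 0.0346]
tool_rot: [-0.001, 0.799, 0.601, -0.001]
contact_force: [-4.2, 0.9, 0.2]
gripper_width: 0.172
grasp_force: 59.9
```

```bash
cat > m.py <<'E'
from h import *
import sys
k=sys.argv[1]
for n in("top","side"):
    im=imaging.read_camera(n);np.save(f"pics/{n}{k}.npy",im);im=up(im)
    h=cv2.cvtColor(im,cv2.COLOR_RGB2HSV).astype(int);p=pts((h[...,1]<75)&(h[...,2]>120))
    for z in(.033,.030): fit(n,p,z,(485,530),(330,350),f"edge z{z}")
    a=ray(n,np.array([[0,0]]),.03)
o=bot.get_obs();P=o['eef_pos'][:2]*1000;q=o['tool_rot'];print("tcp ex,ey",P@EX,P@EY,"yaw",2*np.degrees(np.arctan2(q[2],q[1]))-90,o['eef_pos'][2],o['contact_force'],o['torque'],o['t'])
E
python3 m.py 4
```

```text
edge z0.033 top 149 at 508 : 339.68 slope 1.59
edge z0.03 top 149 at 508 : 340.37 slope 1.53
edge z0.033 side 138 at 508 : 341.11 slope 1.43
edge z0.03 side 138 at 508 : 340.11 slope 1.25
tcp ex,ey 421.9009061886993 263.4780770219017 yaw -16.081088881421778 0.03461714268326953 [-5.03725238  1.20772461 -0.70279687] [0.28437614 1.11541511 0.08858326] 9.45
```

Run:
```python
from h import *
for k in ("3","4"):
  for n in("top","side"):
    im=up(np.load(f"pics/{n}{k}.npy"));h=cv2.cvtColor(im,cv2.COLOR_RGB2HSV).astype(int);p=pts((h[...,1]<75)&(h[...,2]>120))
    for r in((480,500),(495,515),(510,533)):
        fit(n,p,.033,r,(336,346),k+" edge")
s=np.load("pics/side4.npy");t=np.load("pics/top4.npy")
c=np.hstack([cv2.resize(s[250:350,120:220],None,fx=4,fy=4,interpolation=cv2.INTER_CUBIC),cv2.resize(t[180:280,150:250],None,fx=4,fy=4,interpolation=cv2.INTER_CUBIC)])
cv2.imwrite("pics/c5.png",c[:,:,::-1])
```

```text
3 edge top 66 at 490 : 343.08 slope 0.23
3 edge top 66 at 505 : 343.19 slope -0.82
3 edge top 75 at 522 : 342.32 slope -7.42
3 edge side 64 at 490 : 341.8 slope -0.05
3 edge side 62 at 505 : 341.84 slope 0.23
3 edge side 76 at 522 : 342.38 slope 0.16
4 edge top 77 at 490 : 339.43 slope 0.61
4 edge top 66 at 505 : 339.33 slope 0.36
4 edge top 76 at 522 : 340.14 slope 4.18
4 edge side 64 at 490 : 340.75 slope 0.46
4 edge side 62 at 505 : 340.86 slope 1.22
4 edge side 68 at 522 : 341.5 slope 1.34
```

View pics/c5.png

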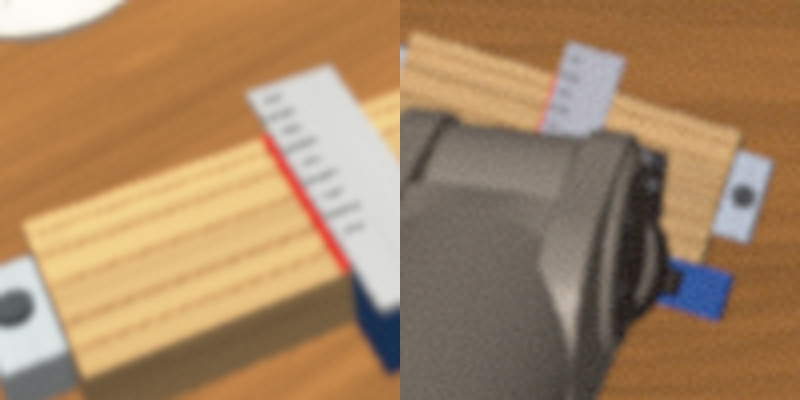

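```bash
cat > w.py <<'E'
from h import *
import sys
k=sys.argv[1]
def prof(n,f,xr):
    im=np.load(f).astype(np.float32);e=np.arange(325,356,.1);a=np.arange(*xr,1.)
    A,B=np.meshgrid(a,e,indexing='ij');W=A[...,None]*EX+B[...,None]*EY
    P=np.c_[W.reshape(-1,2)/1000,np.full(A.size,.026)];uv=proj(n,P).astype(np.float32).reshape(A.shape+(2,))
    g=cv2.remap(im[...,0]-im[...,1],uv[...,0],uv[...,1],cv2.INTER_LINEAR).mean(0);return e,g
for n,rs,zc in(("top",((480,492),(492,504),(504,512)),.033),("side",((455,475),(475,495),(495,512)),.030)):
    c=imaging.calibration(n);E=c['extrinsics'];o=-E[:3,:3].T@E[:3,3]*1000
    for xr in rs:
        e,g0=prof(n,f"pics/{n}.npy",xr);_,g=prof(n,f"pics/{n}{k}.npy",xr)
        wood=np.median(np.r_[g0[e<334],g0[e>347]]);d=g0-wood;mid=(abs(e-340.5)<5);c0=(d*e)[mid].sum()/d[mid].sum()
        red=wood+d[mid].sum()*.1/4;blade=np.median(g[e<332]);woodL=np.median(g[(e>347)])
        L,R=331,349;s=(e>L)&(e<R);S=g[s].sum()*.1;hi=c0+2
        w=(S-woodL*(R-hi)-blade*(hi-L))/(red-blade)      # visible red width
        sh=hi-w                                          # shadow of edge on plane .026
        x=np.mean(xr);pe=x*EX+sh*EY;t=(zc*1000-26)/(o[2]-26);edge=(pe+t*(o[:2]-pe))@EY
        print(n,xr,"red c",c0.round(2),"vis",w.round(2),"edge-c (z%.3f)"%zc,(edge-c0).round(2),"if other z",[((pe+((z-26)/(o[2]-26))*(o[:2]-pe))@EY-c0).round(2) for z in(30,33)])
E
python3 w.py 4
```

```text
top (480, 492) red c 340.3 vis 0.97 edge-c (z0.033) -0.54 if other z [np.float64(0.13), np.float64(-0.54)]
top (492, 504) red c 340.33 vis 1.35 edge-c (z0.033) -0.92 if other z [np.float64(-0.24), np.float64(-0.92)]
top (504, 512) red c 340.34 vis 1.49 edge-c (z0.033) -1.06 if other z [np.float64(-0.39), np.float64(-1.06)]
side (455, 475) red c 340.63 vis 3.94 edge-c (z0.030) -0.65 if other z [np.float64(-0.65), np.float64(0.32)]
side (475, 495) red c 340.69 vis 3.94 edge-c (z0.030) -0.65 if other z [np.float64(-0.65), np.float64(0.31)]
side (495, 512) red c 340.75 vis 3.94 edge-c (z0.030) -0.65 if other z [np.float64(-0.65), np.float64(0.32)]
```

Emit:
{"api": "carry_out", "payload": {
  "targets": [
    [0,-0.25,-0.05,0,-1],
    [0.07,0,0,0,-1],
    [0,0,0,0,-1],
    [0,0.1,0.05,0,-1],
    [0,0.1,0,0,-1],
    [0,0.1,0,0,-1],
    [0,0,0,0,-1],
    [0,0,0,0,-1]
  ]
}}

```text
t: 10.25
eef_pos: [0.4788, 0.1365, 0.0346]
tool_rot: [-0.001, 0.799, 0.601, -0.001]
contact_force: [-6.7, 2.8, 2.8]
gripper_width: 0.176
grasp_force: 60.3
```

```bash
python3 m.py 5|tail -1; python3 w.py 5
```

```text
tcp ex,ey 421.9500414757676 264.225123285727 yaw -16.072891029632856 0.03462636565705183 [-5.75406559  1.26947726  3.24307757] [0.43801918 1.42060007 0.06701209] 10.35
top (480, 492) red c 340.3 vis 0.28 edge-c (z0.033) 0.14 if other z [np.float64(0.82), np.float64(0.14)]
top (492, 504) red c 340.33 vis 0.54 edge-c (z0.033) -0.12 if other z [np.float64(0.56), np.float64(-0.12)]
top (504, 512) red c 340.34 vis 0.52 edge-c (z0.033) -0.1 if other z [np.float64(0.58), np.float64(-0.1)]
side (455, 475) red c 340.63 vis 3.06 edge-c (z0.030) 0.22 if other z [np.float64(0.22), np.float64(1.18)]
side (475, 495) red c 340.69 vis 3.03 edge-c (z0.030) 0.25 if other z [np.float64(0.25), np.float64(1.21)]
side (495, 512) red c 340.75 vis 3.02 edge-c (z0.030) 0.26 if other z [np.float64(0.26), np.float64(1.22)]
```

Aligned within about 0.3 mm, pressed flush and supported by the bench. I'll release and retreat.

Emit:
{"api": "carry_out", "payload": {
  "targets": [
    [0,0,0,0,-0.3],
    [0,0,0,0,-0.1],
    [0,0,0,0,0],
    [0,0,0,0,0],
    [0,0,-0.5,0,0],
    [0,0,-1.5,0,0],
    [0,0,-3,0,0],
    [0,0,-4,0,0],
    [0,0,-4,0,0],
    [0,0,-3,0,0]
  ]
}}

```text
t: 11.35
eef_pos: [0.4812, 0.1356, 0.1973]
tool_rot: [0.0, 0.799, 0.601, 0.001]
contact_force: [-0.1, -0.6, 0.8]
gripper_width: 0.497
grasp_force: 0.0
```

Emit:
{"api": "carry_out", "payload": {
  "targets": [
    [-4,0,0,0,0],
    [-4,0,0,0,0],
    [-4,0,0,0,0],
    [-4,0,0,0,0],
    [-4,0,0,0,0],
    [-4,0,0,0,0],
    [-4,0,0,0,0],
    [-4,0,0,0,0],
    [0,0,0,0,0],
    [0,0,0,0,0]
  ]
}}

```text
t: 12.35
eef_pos: [0.3915, -0.1721, 0.195]
tool_rot: [-0.0, 0.8, 0.6, 0.0]
contact_force: [0.4, 0.5, -0.2]
gripper_width: 0.502
grasp_force: 0.0
```

```bash
python3 m.py 6; python3 w.py 6
python3 - <<'E'
from h import *
for n in ("top","side"):
    im=up(np.load(f"pics/{n}6.npy"));B=im[...,2].astype(int)-im[...,0]>10
    p=pts(B)
    fit(n,p,.03,(425,447),(225,305) if n=="top" else (220,300),"stock face edge"); fit(n,p,.03,(400,420),(225,300),"stock back edge")
s=np.load("pics/side6.npy");t=np.load("pics/top6.npy")
c=np.hstack([cv2.resize(x,None,fx=3.2,fy=3.2,interpolation=cv2.INTER_CUBIC) for x in(s[220:370,110:235],t[160:310,130:255])])
cv2.imwrite("pics/c6.png",c[:,:,::-1])
E
```

```text
edge z0.033 top 148 at 508 : 340.83 slope 0.32
edge z0.03 top 148 at 508 : 341.46 slope 0.35
edge z0.033 side 140 at 508 : 341.75 slope 1.56
edge z0.03 side 141 at 508 : 340.74 slope 1.2
tcp ex,ey 424.14434543355986 -54.75669652091965 yaw -16.0358784820303 0.19482610223659563 [-0.18904376  0.17705817  0.65700476] [ 0.02890315  0.03431022 -0.02874566] 12.45
top (480, 492) red c 340.3 vis 0.59 edge-c (z0.033) -0.16 if other z [np.float64(0.51), np.float64(-0.16)]
top (492, 504) red c 340.33 vis 0.6 edge-c (z0.033) -0.18 if other z [np.float64(0.5), np.float64(-0.18)]
top (504, 512) red c 340.34 vis 0.73 edge-c (z0.033) -0.31 if other z [np.float64(0.37), np.float64(-0.31)]
side (455, 475) red c 340.63 vis 2.99 edge-c (z0.030) 0.29 if other z [np.float64(0.29), np.float64(1.26)]
side (475, 495) red c 340.69 vis 3.01 edge-c (z0.030) 0.28 if other z [np.float64(0.28), np.float64(1.24)]
side (495, 512) red c 340.75 vis 3.04 edge-c (z0.030) 0.24 if other z [np.float64(0.24), np.float64(1.2)]
stock face edge top 480 at 265 : 434.91 slope -0.68
stock back edge top 462 at 262 : 409.71 slope 0.76
stock face edge side 186 at 260 : 436.09 slope 0.04Traceback (most recent call last):
  File "<stdin>", line 5, in <module>
  File "h.py", line 44, in fit
    vx,vy,x0,y0=cv2.fitLine(q,cv2.DIST_HUBER,0,.01,.01).ravel();m=vy/vx
                ~~~~~~~~~~~^^^^^^^^^^^^^^^^^^^^^^^^^^^^
cv2.error: OpenCV(4.12.0) /io/opencv/modules/imgproc/src/linefit.cpp:50: error: (-215:Assertion failed) count > 0 in function 'fitLine2D_wods'
```

Run:
```python
from h import *
s=np.load("pics/side6.npy");t=np.load("pics/top6.npy")
c=np.hstack([cv2.resize(x,(400,480),interpolation=cv2.INTER_CUBIC) for x in(s[230:356,150:255],t[170:266,160:240])])
cv2.imwrite("pics/c6.png",c[:,:,::-1])
```

```text
(no output)
```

View pics/c6.png

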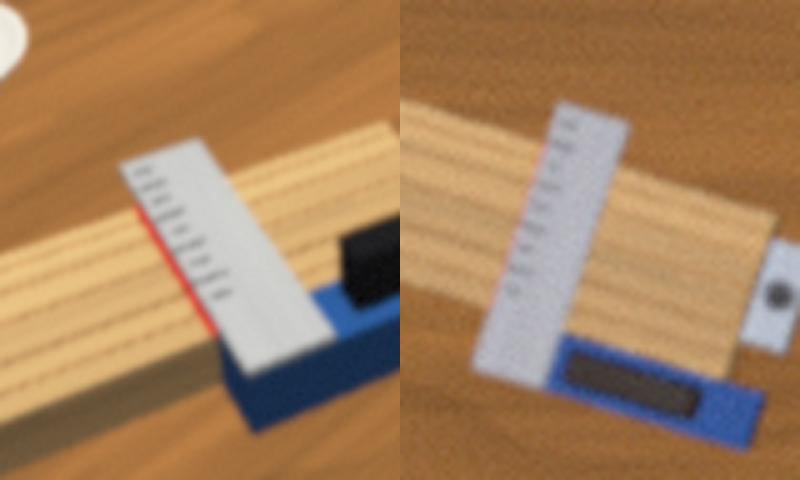

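Run:
```python
from h import *
im=up(np.load("pics/top6.npy"));h=cv2.cvtColor(im,cv2.COLOR_RGB2HSV).astype(int);p=pts((h[...,1]<75)&(h[...,2]>120))
fit("top",p,.033,(445,530),(300,316),"blade inner edge")
fit("top",p,.033,(412,435),(335,346),"blade outer, stock part")
b=pts(im[...,2].astype(int)-im[...,0]>10)
fit("top",b,.03,(400,416),(220,300),"stock back edge")
w0=up(np.load("pics/top.npy"));p0=pts(cv2.cvtColor(w0,cv2.COLOR_RGB2HSV)[...,2]>165)
D=pts((w0[...,1].astype(int)>118))
for r in((200,250),(250,300),(200,330)): fit("top",D,.026,(428,446),r if r[1]-r[0]>18 else r,"front edge g")
fit("top",D,.026,(505,530),(200,330),"rear edge g")
```

```text
blade inner edge top 282 at 488 : 305.08 slope 0.42
blade outer, stock part top 77 at 424 : 341.03 slope 0.31
stock back edge top 273 at 260 : 409.01 slope -0.13
front edge g top 97 at 225 : 438.24 slope -7.23
front edge g top 165 at 275 : 436.1 slope -0.11
front edge g top 362 at 265 : 435.97 slope -0.3
rear edge g top 438 at 265 : 516.96 slope 1.61
```

The side view shows the blue stock tight against the front face with no gap. In both views the blade edge lies along the red line, which shows as a thin strip beside the edge. Handing in.

```bash
python3 -c "
from station import bot
print(bot.hand_in())"
```

```text
the job is handed in; nothing more can be done
None
```

The blue try square is standing on the bench against the specimen's front face, graduated edge within about 0.3 mm of the red line's centre by camera measurement. I let go, left the other objects alone and handed the job in at about 12.5 s; hand-in gave no verdict.

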